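# Find the catch and unlock the knife chest

## Task

Take the red-bowed key from its wooden stand and put it down into the brass lock on the lid of the blue knife chest. Pressing only lightly, turn it to and fro until it drops into the hidden slot, then turn it clockwise (seen from above) until its bow lines up with the green marks, and let go, leaving the key fully down in the lock. Do not force the lock and leave the mug, the pepper mill and the bowl where they are.

Things in the scene. Friction and masses are not known exactly. Their poses are not given: they have to be found in the camera images.
- key_bow (a point): Centre of the bow (grip) of the loose key, 69 mm above its tip. The bow is a red upright slab with a white spot, 36 mm wide (x) by 10 mm thick (y) by 34 mm high (z): pinch it across y, from above. Axes as key. Total height 86 mm. It looks and works the same after half a turn about z.
- key: The loose key, 60 to 110 g; origin at the centre of the flat lower end of its blade. z points up from tip to bow, x along the width of blade and bow, y through the thickness. Brass blade 24 mm wide, 5 mm thick, 32 mm long, then a round shank 10 mm thick and 20 mm long, then the bow. It starts upright, tip 10 mm above the work surface, in a slot of its stand, which it leaves straight up.
- lock_mouth (a point): Centre of the mouth of the lock, a fixed upright brass collar 48 mm across and 28 mm high on the chest's lid; mouth 108 mm above the work surface. z is up along the lock's axis; x is the open line, shown by green marks on opposite sides of the collar. Round bore 31 mm wide (37 mm in the top 4 mm). Key fully down: tip 28 mm below the mouth.
- lock_floor (a point): Point on the lock's axis on the floor of the lock, 28 mm below the mouth; axes as lock_mouth. Above it sits a rotor, hidden by a thin dust flap that the key passes freely: its rigid flat top lies 6 to 20 mm below the mouth, unknown. Its slot, 28.5 x 8.4 mm and open to the floor, starts 0.45 to 1.65 rad counter-clockwise (from above) of the open line. The blade enters within about 0.1 rad of it.
- chest: Blue knife chest, fixed, 160 (x) x 240 (y) mm, wooden lid top at 80 mm; origin at the centre of its underside. Its rotor, key in the slot, turns with the key against a steady 0.12 N m and stays where left. It starts against a hard stop: from there it turns only clockwise (from above), freely to 0.35 rad past the open line. The key may be re-gripped there. More than 30 N of contact between key and chest or lock damages it.
- stand: Fixed dark wooden block, 70 x 70 mm, 40 mm high, that holds the key; origin at the centre of its underside.
- mug_mid (a point): Centre of a loose red mug, 76 mm across and 90 mm high with a handle to its +y side; a bystander.
- mill_mid (a point): Centre of a loose dark wooden pepper mill, 54 mm across and 150 mm high; a bystander.
- bowl_mid (a point): Centre of a loose blue bowl, 110 mm across and 50 mm high; a bystander.
Not all that is in view belongs to the job. Of the things like the key, leave any that is black or turquoise; of the rest the larger one is meant.

How it is judged (in metres and radians):
On the way:
1. the key has dropped into the hidden slot (tip at least 24 mm below the mouth) while still more than 0.25 rad from the open line (z of key in the frame of lock_mouth below -0.024 m and horizontal distance between key and lock_mouth below 0.005 m and angle between the x axis of key and the x axis of lock_mouth, either way round above 0.25 rad), for 0.1 s.
At the end, for the whole second after the job is handed in: The key stands released in the lock, its tip at least 25 mm below the mouth and within 5 mm of the lock's axis, upright within 0.2 rad, at rest, its bow within 0.2 rad of the open line (green marks) (z of key in the frame of lock_mouth below -0.025 m and horizontal distance between key and lock_mouth below 0.005 m and angle between the x axis of key and the x axis of lock_mouth, either way round below 0.2 rad and angle between key's own z axis and vertical below 0.2 rad and linear speed of key below 0.01 m/s); the robot touches nothing.
It fails at once if the lock is forced: more than 30 N between the key and the chest with its lock (contact force between key and chest above 30 N).
It fails at once if the mug, mill or bowl is moved more than 20 mm or tipped (distance of any of mug_mid, mill_mid, bowl_mid from where it was at the start of the episode above 0.02 m or angle between any of mug_mid, mill_mid, bowl_mid's own z axis and vertical above 0.3 rad).
It also fails if it takes over 58 s, if anything falls off the work surface, if the arm or the gripper's body presses on something with over 40 N, if the wrist force passes 120 N, or if a joint passes its speed limit or range.

## Robot

A 6-joint arm with a two-finger parallel gripper is mounted at the origin on the work surface. World frame = base frame: x ahead of the robot, y to its left, z up, the work surface at z = 0. Lengths are in mm, angles in rad, forces in N, time in s.
With the tool pointing down it reaches from about 350 to 850 mm from the base axis. Payload 8.1 kg.
Tool frame: the origin (TCP) lies midway between the tips of the shut fingers; the grasp point (between the pads) lies 19 mm behind it; z points along the fingers, y is the direction in which the jaws open and shut (so a half turn about z gives the same grasp; the last joint's range is limited). The gripper opens to 85 mm and grips with 20 to 120 N. Pads are 22 mm wide; open, the fingers measure 114 mm over their backs; the gripper's body (76 mm by 85 mm) begins 54 mm behind the grasp point. The pads swing forward as they close: fully open they stand 13 mm farther back than shut.
Start: joints at [1.023, 0.13, 1.488, -0, 1.523, -0.085], TCP at [267.854, 536.898, 231.292] pointing down, gripper open.
Joint ranges: [-2.96, 2.96], [-0.89, 2.26], [0.02, 2.5], [-1.34, 4.48], [0, 2.73], [-2.66, 2.66]. Speed limits (rad/s): [2.39, 2.39, 2.79, 3.14, 3.14, 3.14].

## Interface

Orientations are given as a rotation vector (axis times angle).
In Python, from station import manip, eyes gives the robot as it stands.
- The arm moves only by the tool arm_command, never from a script. Its argument "commands" is one flat list of numbers, 6 for each row, row after row: the shift along the world's x, y, z in cm, then the turn, a rotation vector about the world's x, y, z in rad. In form: [dx, dy, dz, rx, ry, rz, dx, dy, dz, rx, ry, rz, ...]. A call has 1 to 8 rows; each row is the pose to reach, as a shift and turn from the pose commanded when the call began; what a row does not reach only later rows make up. A row lasts 1/8 s, in which the tool goes at most 62.5 mm and 10.7 degrees, less where a joint would pass 70% of its speed; a pose out of reach is approached as far as the arm can. A call with a gripper value outside its range is refused whole. "hand" is the finger opening in cm, from 0 to 8.54, set as the call begins (left out, the last holds). The fingers move at their own pace and stop on an object; "squeeze" is the grip in N (left out, the last holds). Time passes only in rows, so rows that repeat a pose let the fingers close. It gives the time, the measured TCP pose, the force and the opening at its end, in the units of the state.
- manip.get_obs(): the state, without advancing time (a new reading comes with each control period).
- eyes.grab_frame(name): name is "scene" or "top"; returns a dict with "img" (420x560x3 uint8, red, green, blue), "z_map" (420x560 float32, mm along the optical axis (not along the pixel's ray), 0 where there is no reading), "vertical_fov" (degrees; the focal length in pixels is half the picture's height over the tangent of half this angle, whatever the lens; pixels are square), "cx", "cy" (the principal point, pixels), "R" (3x3) and "t" (3): a world point X has camera coordinates R X + t. Camera axes: x right, y down, z forward; pixel columns grow to the right and rows downward; lengths in mm; the calibration is good to about 2 mm. A picture is of the moment at which its call begins.
- manip.hand_in(): hands the job in, once; it reports no verdict.
Trained networks look in the newest picture that a camera, given by its name, has taken for a name from the list of things; names that differ only in an ending like _2 or _b are one class to them, and where a whole thing is asked for, a point or a joint stands for the part that bears it (a point fixed in the world has none). Each returns a list of dicts, best first, with "conf" (0 to 1); they miss things now and then, are a little off and sometimes report something else, mostly with a low value. They report only what shows in the picture. A call takes as long as a camera call. They do not tell look-alikes from the thing itself.
- eyes.trace(name, camera): "region" (420x560 bool, what is visible of it) and "box" ([centre column, centre row, width, height] in pixels, round what is visible of it).
- eyes.pinpoint(name, camera): "centre" ([column, row] in pixels: a listed point, or the origin of a listed thing).
The state is a dict: "time": time; "joint_pos": joint angles; "dq": joint speeds; "effort": joint torques, N m; "tcp_pos": TCP position; "orientation": TCP orientation; "wrist_force": force on the tool from outside, world axes, zero at the start; "ft_torque": the same for the moment, N m; "opening": finger opening in mm.
Only numpy, scipy, OpenCV 4.12 (cv2) and the standard library are available. Lean on these libraries where they do the work, as an engineer would, in place of code of your own. Each camera call takes 0.05 s, during which the arm holds its last target. There are 200 camera calls.

## Working session

There is one attempt and no reset: what is moved stays moved. The work goes in short steps, Python scripts to look and compute and a tool call to move; the robot and the scene stay as the last step left them, time stands still between calls to the robot, and variables do not carry over. Pictures are saved under pics/ and viewed, about 8 in all and at most 12, crops included, and the job is handed in when it is done.

Besides the shell and the picture viewer there is one more tool, called after ">>>" as a command line: name --argument value ..., lists and objects as JSON in quotes. arm_command: Moves the arm, as the interface text tells. Its arguments: {"type":"object","properties":{"commands":{"type":"array","items":{"type":"number"}},"hand":{"type":"number"},"squeeze":{"type":"number"}},"required":["commands"]}

```bash
mkdir -p pics; cat > h.py <<'E'
import numpy as np, cv2
from station import manip, eyes
def grab(n): return eyes.grab_frame(n)
def foc(f): return f["img"].shape[0]/2/np.tan(np.radians(f["vertical_fov"])/2)
def cloud(f):
    z=f["z_map"]; v,u=np.mgrid[:z.shape[0],:z.shape[1]]; k=foc(f)
    c=np.stack([(u-f["cx"])/k*z,(v-f["cy"])/k*z,z],-1)
    return (c-np.array(f["t"]))@np.array(f["R"])
def at(f,u,v,Z):
    k=foc(f);R=np.array(f["R"]);d=R.T@np.array([(u-f["cx"])/k,(v-f["cy"])/k,1]);o=-R.T@np.array(f["t"])
    return o+d*(Z-o[2])/d[2]
E
python3 - <<'E'
from h import *
for n in("top","scene"):
    f=grab(n); cv2.imwrite(f"pics/{n}0.png",f["img"][...,::-1]); np.save(f"{n}0.npy",f,allow_pickle=True)
    print(n,"cam",-np.array(f["R"]).T@np.array(f["t"]),foc(f))
    for t,Z in(("key_bow",79),("lock_mouth",108),("stand",0),("chest",0),("mug_mid",45),("mill_mid",75),("bowl_mid",25)):
        for d in eyes.pinpoint(t,n): print(t,round(d["conf"],2),np.round(d["centre"],1),np.round(at(f,*d["centre"],Z)))
E
```

```text
top cam [391.72352566  76.15470909 973.73673876] 392.9554967662772
key_bow 0.66 [173.6 233.5] [475. 307.  79.]
key_bow 0.64 [140.9 211.1] [528. 383.  79.]
key_bow 0.48 [176.7 272.6] [387. 297.  79.]
key_bow 0.45 [220.6 240.4] [458. 199.  79.]
lock_mouth 0.84 [366.6 217.9] [ 502. -128.  108.]
stand 0.59 [177.6 233.3] [483. 317.   0.]
chest 0.92 [370.1 218.3] [ 515. -163.    0.]
mug_mid 0.84 [220.7 124.7] [747. 207.  45.]
mill_mid 0.55 [434.  312.7] [ 292. -276.   75.]
bowl_mid 0.77 [353.8 108.1] [ 795. -129.   25.]
scene cam [1211.07110148  210.13913949  620.21525917] 393.47900482373745
key_bow 0.74 [397.8 198.6] [405. 294.  79.]
key_bow 0.74 [442.1 251.3] [567. 384.  79.]
key_bow 0.68 [399.6 222.6] [496. 300.  79.]
key_bow 0.6 [353.1 219. ] [511. 200.  79.]
lock_mouth 0.6 [214.1 183. ] [ 502. -130.  108.]
stand 0.93 [395.4 243.3] [474. 305.   0.]
chest 0.75 [204.  219.1] [ 512. -163.    0.]
mug_mid 0.62 [194.9 148. ] [ 252. -300.   45.]
mug_mid 0.57 [339.7 318.3] [757. 208.  45.]
mill_mid 0.58 [197.9 147.3] [ 296. -267.   75.]
mill_mid 0.43 [341.  316.7] [777. 210.  75.]
bowl_mid 0.91 [157.9 303.8] [ 800. -128.   25.]
```

View pics/top0.png

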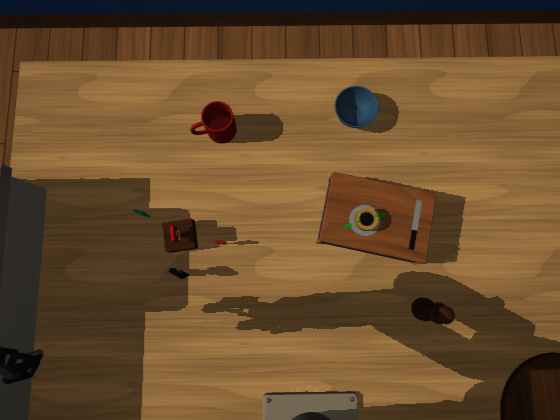

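View pics/scene0.png

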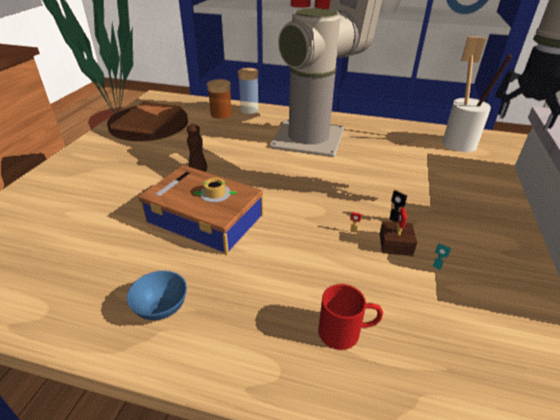

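The top view shows the arm at the left edge, the chest with its lock at (367,219), and four key-like things:
- a red one in the stand at (174,233)
- a small red one at (220,241)
- a black one at (177,272)
- a turquoise one at (141,211)

The larger red one, in the stand, fits the description. I'll check it in a close crop.

```bash
python3 - <<'E'
from h import *
ims=[]
for n,boxes in(("top",[(150,205,90,60),(335,190,70,60)]),("scene",[(340,185,90,60),(170,155,90,60)])):
    f=np.load(n+"0.npy",allow_pickle=True).item(); P=cloud(f)
    for (x,y,w,h) in boxes: ims.append(cv2.resize(f["img"][y:y+h,x:x+w,::-1],(400,300),interpolation=cv2.INTER_CUBIC))
    hsv=cv2.cvtColor(f["img"],cv2.COLOR_RGB2HSV)
    red=((hsv[...,0]<8)|(hsv[...,0]>172))&(hsv[...,1]>150)&(hsv[...,2]>70)
    for nm,c in(("bow",(475,305)),("small",(470,200))):
        m=red&(np.hypot(P[...,0]-c[0],P[...,1]-c[1])<45)&(P[...,2]>45 if nm=="bow" else P[...,2]>5)
        Q=P[m]
        if len(Q)<4: print(n,nm,len(Q)); continue
        print(n,nm,len(Q),"zmax",Q[:,2].max().round(),"mean",Q.mean(0).round(1))
        if n=="top": T=Q[Q[:,2]>Q[:,2].max()-8]
        else: T=Q
        r=cv2.minAreaRect(T[:,:2].astype(np.float32)); print("  rect",np.round(r[0],1),np.round(r[1],1),round(r[2],1),"n",len(T), "zmin",T[:,2].min().round())
        u,s,v=np.linalg.svd(T[:,:2]-T[:,:2].mean(0)); print("  dir",np.degrees(np.arctan2(v[0,1],v[0,0])).round(1))
    g=(hsv[...,0]>40)&(hsv[...,0]<85)&(hsv[...,1]>120)&(hsv[...,2]>50)&(np.hypot(P[...,0]-502,P[...,1]+128)<60)&(P[...,2]>70)
    k,l,st,cc=cv2.connectedComponentsWithStats(g.astype(np.uint8))
    for i in range(1,k):
        if st[i,4]>2: print(" green",st[i,4],cc[i].round(1),P[l==i].mean(0).round(1))
    C=P[(np.hypot(P[...,0]-502,P[...,1]+128)<32)&(P[...,2]>103)&(P[...,2]<113)]
    print(" collar",len(C),C[:,2].mean().round(1),cv2.minEnclosingCircle(C[:,:2].astype(np.float32)), cv2.minAreaRect(C[:,:2].astype(np.float32)))
cv2.imwrite("pics/crop.png",np.vstack([np.hstack(ims[:2]),np.hstack(ims[2:])]))
E
```

```text
top bow 62 zmax 99.0 mean [475.9 306.1  95.7]
  rect [476.1 306.3] [35.5  8.9] 8.1 n 62 zmin 92.0
  dir -171.8
top small 28 zmax 61.0 mean [456.3 204.8  57.8]
  rect [456.1 204.9] [21.3  4.9] 89.5 n 28 zmin 55.0
  dir -90.6
 green 31 [380.1 214.6] [ 512.  -164.3   88.5]
 green 9 [358.3 221.1] [ 495.2 -109.6  108.5]
 green 30 [347.5 225.4] [488.8 -90.   82.7]
 collar 353 106.7 ((501.5147399902344, -128.87464904785156), 25.001052856445312) ((501.35845947265625, -128.3948516845703), (46.43408203125, 47.94633483886719), 43.79970932006836)
scene bow 102 zmax 96.0 mean [486.5 305.3  85.9]
  rect [478.8 304.9] [37.8  9.9] 8.9 n 102 zmin 62.0
  dir 10.2
scene small 57 zmax 57.0 mean [460.7 204.2  49.5]
  rect [459.6 204.4] [23.9  7.6] 85.7 n 57 zmin 37.0
  dir 86.4
 green 3 [223. 183.] [ 497.5 -109.   108.9]
 green 21 [197.3 192.8] [ 514.6 -169.7   80.8]
 green 13 [232.2 192.5] [491.1 -90.1  81.2]
 collar 167 105.7 ((502.8470764160156, -129.7890167236328), 26.369306564331055) ((503.0345458984375, -130.0004425048828), (49.34204864501953, 47.408958435058594), 42.97633361816406)
```

View pics/crop.png

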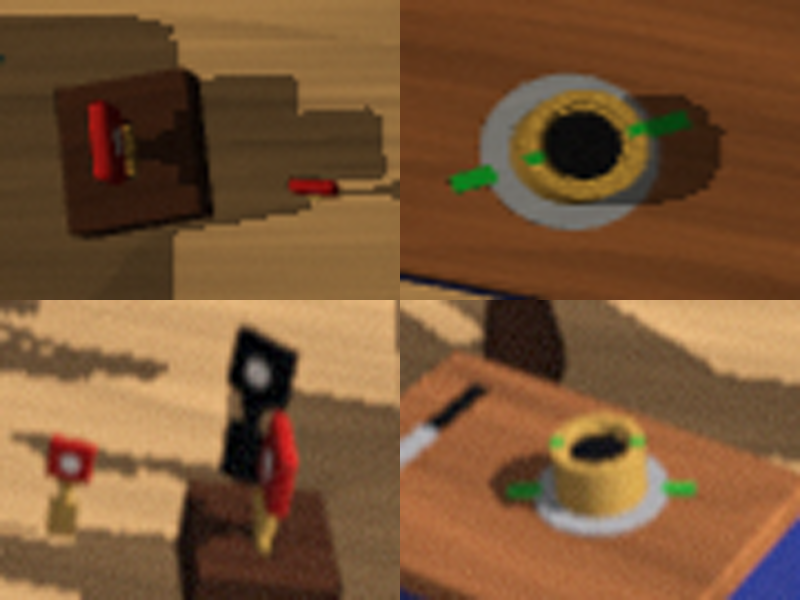

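The crop confirms it: the key in the stand (top view 174,233) is the larger red one, with a bow about 36 mm wide. The other red one has a bow of about 22 mm. The green marks give the open line at about 107°.

```bash
python3 - <<'E'
from h import *
from scipy.spatial.transform import Rotation as Ro
o=manip.get_obs(); print(o); print(Ro.from_rotvec(o["orientation"]).as_matrix().round(3))
f=np.load("top0.npy",allow_pickle=True).item(); P=cloud(f)
m=((abs(P[...,2]-80)<5)&(np.hypot(P[...,0]-515,P[...,1]+163)<170)).astype(np.uint8)
k,l,st,cc=cv2.connectedComponentsWithStats(m); i=1+np.argmax(st[1:,4]); 
r=cv2.minAreaRect(P[l==i][:,:2].astype(np.float32)); print("lid",r)
for nm,c in(("black",(387,297)),("turq",(530,383)),("stand",(478,308))):
  for n in("top","scene"):
    f=np.load(n+"0.npy",allow_pickle=True).item(); P=cloud(f)
    Q=P[(np.hypot(P[...,0]-c[0],P[...,1]-c[1])<(40 if nm!="stand" else 60))&(P[...,2]>8)]
    if nm=="stand":
        Q=Q[abs(Q[:,2]-40)<4]; print(n,cv2.minAreaRect(Q[:,:2].astype(np.float32)))
    else: print(nm,n,Q.min(0).round(),Q.max(0).round())
E
```

```text
{'time': 0.8, 'joint_pos': array([ 1.02262222e+00,  1.30361650e-01,  1.48815181e+00, -1.53674446e-05,
        1.52298108e+00, -8.53880865e-02]), 'dq': array([ 4.25302304e-04, -2.69707677e-04,  1.07785932e-04,  1.29979210e-03,
       -7.69270792e-05,  7.87746332e-04]), 'effort': array([-6.64639792e-04, -5.69261849e+01, -5.00845277e+01, -2.40586296e-04,
        7.79985858e-04,  2.72855607e-05]), 'tcp_pos': array([267.86307724, 536.9286751 , 231.34164474]), 'orientation': array([7.20461371e-01, 3.05781885e+00, 1.38933673e-04]), 'wrist_force': array([0.35936299, 0.0450481 , 0.01429613]), 'ft_torque': array([-0.02936996,  0.01809977, -0.05142429]), 'opening': 85.95363754406043}
[[-0.895  0.446  0.   ]
 [ 0.446  0.895  0.   ]
 [-0.     0.    -1.   ]]
lid ((509.7390441894531, -161.45848083496094), (246.59878540039062, 167.29876708984375), 77.20976257324219)
black top [375. 282.  10.] [398. 315.  89.]
black scene [380. 281.   8.] [402. 315.  87.]
turq top [522. 382.  15.] [535. 407.  69.]
turq scene [525. 381.   9.] [540. 407.  65.]
top ((476.03082275390625, 305.9650573730469), (70.44940948486328, 70.27184295654297), 7.693045616149902)
scene ((477.82061767578125, 305.0416564941406), (73.82901000976562, 70.46208190917969), 7.901547908782959)
```

>>> arm_command --commands '[3.5, -3.8, 0, 0, 0, 0.1, 7, -7.7, 0, 0, 0, 0.2, 10.5, -11.6, 0, 0, 0, 0.3, 14, -15.4, 0, 0, 0, 0.4, 17.5, -19.3, 0, 0, 0, 0.5, 20.9, -23.1, 0, 0, 0, 0.602, 20.9, -23.1, -5, 0, 0, 0.602, 20.9, -23.1, -8, 0, 0, 0.602]' --hand 5 --squeeze 40

```text
time: 1.8
tcp_pos: [476.8, 304.7, 149.2]
orientation: [0.215, -3.133, 0.001]
wrist_force: [0.3, -0.3, -0.2]
opening: 50.0
```

>>> arm_command --commands '[0, 0, -3, 0, 0, 0, 0, 0, -6, 0, 0, 0, 0, 0, -8, 0, 0, 0, 0, 0, -9.1, 0, 0, 0, 0, 0, -9.1, 0, 0, 0]'

```text
time: 2.42
tcp_pos: [476.6, 305.8, 59.9]
orientation: [0.219, -3.133, 0.001]
wrist_force: [-0.0, -0.2, 0.6]
opening: 50.3
```

>>> arm_command --commands '[0, 0, 0, 0, 0, 0, 0, 0, 0, 0, 0, 0, 0, 0, 0, 0, 0, 0, 0, 0, 0, 0, 0, 0]' --hand 0 --squeeze 40

```text
time: 2.92
tcp_pos: [477.7, 306.3, 61.5]
orientation: [-0.218, 3.132, 0.001]
wrist_force: [-0.1, 0.2, 5.4]
opening: 9.4
```

>>> arm_command --commands '[0, 0, 2, 0, 0, 0, 0, 0, 5, 0, 0, 0, 0, 0, 9, 0, 0, 0, 0, 0, 14, 0, 0, 0, 0, 0, 14, 0, 0, 0]'

```text
time: 3.55
tcp_pos: [479.6, 307.4, 207.2]
orientation: [-0.218, 3.125, 0.006]
wrist_force: [0.3, 0.7, -1.1]
opening: 9.5
```

```bash
python3 - <<'E'
from h import *
print(manip.get_obs()["wrist_force"],manip.get_obs()["tcp_pos"])
f=grab("scene"); cv2.imwrite("pics/lift.png",cv2.resize(f["img"][120:300,310:500,::-1],None,fx=3,fy=3,interpolation=cv2.INTER_CUBIC))
E
```

```text
[ 0.29906817  0.66068389 -1.09492143] [479.56833187 307.37995291 207.2433322 ]
```

View pics/lift.png

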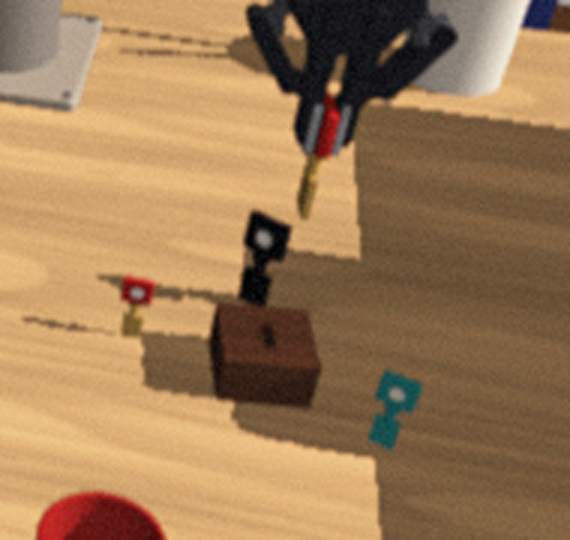

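>>> arm_command --commands '[0.2, -3, 0, 0, 0, 0, 0.6, -9, 0, 0, 0, 0, 1, -15, 0, 0, 0, 0, 1.3, -21, 0, 0, 0, 0, 1.6, -27, 0, 0, 0, 0, 1.9, -33, 0, 0, 0, 0, 2.2, -38.5, 0, 0, 0, 0, 2.5, -42, 0, 0, 0, 0]'

```text
time: 4.6
tcp_pos: [500.5, -116.3, 199.0]
orientation: [0.215, -3.132, -0.001]
wrist_force: [0.0, 1.2, -0.9]
opening: 9.6
```

>>> arm_command --commands '[0, -1, 0, 0, 0, 0.1, 0, -1.5, 0, 0, 0, 0.2, 0, -1.5, -1, 0, 0, 0.33, 0, -1.5, -2, 0, 0, 0.33, 0, -1.5, -2, 0, 0, 0.33]'

```text
time: 5.22
tcp_pos: [500.6, -128.5, 178.4]
orientation: [0.725, -3.054, -0.003]
wrist_force: [1.5, 0.7, 0.3]
opening: 9.7
```

```bash
cat > look.py <<'E'
from h import *
import sys
tag=sys.argv[1]
o=manip.get_obs(); print(o["time"],o["tcp_pos"].round(1),o["wrist_force"].round(2),o["ft_torque"].round(2),o["joint_pos"].round(2),o["orientation"].round(3))
ims=[]
for n,(x,y,w,h) in(("top",(320,160,100,100)),("scene",(165,95,100,100))):
    f=grab(n); np.save(f"{n}_{tag}.npy",f,allow_pickle=True); P=cloud(f)
    ims.append(cv2.resize(f["img"][y:y+h,x:x+w,::-1],(400,400),interpolation=cv2.INTER_CUBIC))
    hsv=cv2.cvtColor(f["img"],cv2.COLOR_RGB2HSV)
    near=np.hypot(P[...,0]-502,P[...,1]+128)<60
    red=((hsv[...,0]<8)|(hsv[...,0]>172))&(hsv[...,1]>150)&(hsv[...,2]>60)&near&(P[...,2]>110)
    br=(hsv[...,0]>14)&(hsv[...,0]<32)&(hsv[...,1]>90)&near&(P[...,2]>112)
    col=(hsv[...,0]>14)&(hsv[...,0]<32)&near&(P[...,2]>104)&(P[...,2]<112)
    for nm,m in(("red",red),("blade",br),("collar",col)):
        Q=P[m]
        if len(Q)>5:
            r=cv2.minAreaRect(Q[:,:2].astype(np.float32)); print(n,nm,len(Q),Q.mean(0).round(1),"z",Q[:,2].min().round(1),Q[:,2].max().round(1),"rect",np.round(r[0],1),np.round(r[1],1),round(r[2],1))
            if nm=="blade":
                for a in range(110,190,10):
                    S=Q[(Q[:,2]>=a)&(Q[:,2]<a+10)]
                    if len(S): print("   ",a,len(S),S.mean(0).round(1))
cv2.imwrite(f"pics/{tag}.png",np.hstack(ims))
E
python3 look.py above
```

```text
5.225 [ 500.6 -128.5  178.4] [1.5  0.67 0.28] [-0.    0.01 -0.01] [-0.35 -0.06  1.78  0.    1.42 -2.39] [ 7.250e-01 -3.054e+00 -3.000e-03]
top blade 105 [ 508.5 -115.2  450.3] z 112.4 578.7 rect [ 501.4 -122.7] [94.  92.9] 76.4
    110 1 [ 521.7 -120.3  112.4]
top collar 67 [ 504.5 -124.3  107.9] z 104.4 111.2 rect [ 500.6 -122.6] [47.7 28.8] 5.1
scene red 84 [ 511.7 -124.3  202.7] z 181.5 213.3 rect [ 503.7 -129. ] [34.4  9.5] 29.8
scene blade 193 [ 516.8 -117.5  272.8] z 128.2 447.5 rect [ 519.8 -117.8] [ 52.1 106.8] 36.1
    120 2 [ 511.9 -125.   128.9]
    130 8 [ 510.  -125.6  135.1]
    140 9 [ 511.2 -124.5  145. ]
    150 14 [ 509.1 -125.6  155.4]
    160 20 [ 504.4 -128.1  165.1]
    170 13 [ 508.  -126.2  175.8]
    180 8 [ 505.9 -119.2  185.7]
scene collar 108 [ 505.  -129.3  106.4] z 104.1 108.2 rect [ 503.4 -129.5] [50.5 46.4] 24.1
```

View pics/above.png

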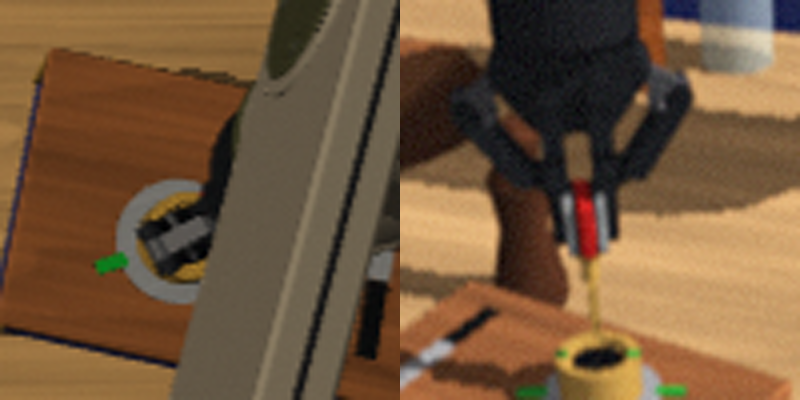

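>>> arm_command --commands '[0, -0.05, -0.7, 0, 0, 0, 0, -0.05, -1.4, 0, 0, 0, 0, -0.05, -2, 0, 0, 0, 0, -0.05, -2.2, 0, 0, 0, 0, -0.05, -2.2, 0, 0, 0]'

```text
time: 5.95
tcp_pos: [501.8, -129.6, 158.1]
orientation: [0.73, -3.055, -0.0]
wrist_force: [-0.3, 0.1, -0.8]
opening: 9.6
```

>>> arm_command --commands '[0, 0, -0.15, 0, 0, 0, 0, 0, -0.3, 0, 0, 0, 0, 0, -0.4, 0, 0, 0, 0, 0, -0.5, 0, 0, 0, 0, 0, -0.5, 0, 0, 0]'

```text
time: 6.58
tcp_pos: [501.8, -129.6, 153.2]
orientation: [0.73, -3.055, -0.0]
wrist_force: [0.2, 0.6, -0.5]
opening: 9.5
```

>>> arm_command --commands '[0, 0, -0.1, 0, 0, 0, 0, 0, -0.2, 0, 0, 0, 0, 0, -0.3, 0, 0, 0, 0, 0, -0.3, 0, 0, 0]'

```text
time: 7.08
tcp_pos: [501.8, -129.6, 150.1]
orientation: [0.73, -3.055, -0.0]
wrist_force: [-0.4, -0.2, -0.9]
opening: 9.9
```

>>> arm_command --commands '[0, 0, -0.1, 0, 0, 0, 0, 0, -0.2, 0, 0, 0, 0, 0, -0.3, 0, 0, 0, 0, 0, -0.3, 0, 0, 0]'

```text
time: 7.58
tcp_pos: [502.4, -129.8, 149.5]
orientation: [-0.73, 3.054, -0.001]
wrist_force: [-6.2, 2.7, 15.1]
opening: 9.6
```

>>> arm_command --commands '[0, 0, 0.15, 0, 0, 0, 0, 0, 0.15, 0, 0, 0]'

```text
time: 7.82
tcp_pos: [502.4, -129.8, 149.7]
orientation: [-0.73, 3.054, -0.001]
wrist_force: [-1.5, 0.7, 7.0]
opening: 9.4
```

>>> arm_command --commands '[0, 0, 0, 0, 0, -0.05, 0, 0, 0, 0, 0, -0.1, 0, 0, 0, 0, 0, -0.15, 0, 0, 0, 0, 0, -0.2]'

```text
time: 8.32
tcp_pos: [502.7, -130.0, 149.7]
orientation: [-0.419, 3.112, -0.002]
wrist_force: [-0.2, -1.1, 5.3]
opening: 9.7
```

>>> arm_command --commands '[0, 0, 0, 0, 0, -0.05, 0, 0, 0, 0, 0, -0.1, 0, 0, 0, 0, 0, -0.15, 0, 0, 0, 0, 0, -0.2]'

```text
time: 8.82
tcp_pos: [502.6, -129.9, 149.6]
orientation: [-0.106, 3.138, -0.001]
wrist_force: [-0.4, 0.8, 5.8]
opening: 9.2
```

>>> arm_command --commands '[0, 0, 0, 0, 0, -0.05, 0, 0, 0, 0, 0, -0.1, 0, 0, 0, 0, 0, -0.15, 0, 0, 0, 0, 0, -0.2]'

```text
time: 9.32
tcp_pos: [502.5, -129.9, 149.5]
orientation: [0.208, 3.133, -0.001]
wrist_force: [0.2, -0.3, 5.0]
opening: 9.4
```

>>> arm_command --commands '[0, 0, 0, 0, 0, -0.05, 0, 0, 0, 0, 0, -0.1, 0, 0, 0, 0, 0, -0.15, 0, 0, 0, 0, 0, -0.2]'

```text
time: 9.82
tcp_pos: [501.7, -129.6, 148.4]
orientation: [-0.52, -3.098, -0.0]
wrist_force: [-0.6, -0.1, -0.3]
opening: 9.3
```

>>> arm_command --commands '[0, 0, -0.1, 0, 0, 0, 0, 0, -0.2, 0, 0, 0, 0, 0, -0.3, 0, 0, 0, 0, 0, -0.3, 0, 0, 0]'

```text
time: 10.32
tcp_pos: [501.7, -129.6, 145.6]
orientation: [-0.517, -3.098, -0.0]
wrist_force: [0.1, -0.5, -0.1]
opening: 9.7
```

>>> arm_command --commands '[0, 0, -0.15, 0, 0, 0, 0, 0, -0.3, 0, 0, 0, 0, 0, -0.45, 0, 0, 0, 0, 0, -0.6, 0, 0, 0, 0, 0, -0.75, 0, 0, 0, 0, 0, -0.9, 0, 0, 0, 0, 0, -1, 0, 0, 0, 0, 0, -1.1, 0, 0, 0]'

```text
time: 11.32
tcp_pos: [501.8, -129.6, 134.7]
orientation: [-0.517, -3.099, 0.0]
wrist_force: [0.2, -0.6, -1.2]
opening: 9.5
```

>>> arm_command --commands '[0, 0, -0.1, 0, 0, 0, 0, 0, -0.2, 0, 0, 0, 0, 0, -0.25, 0, 0, 0, 0, 0, -0.25, 0, 0, 0]'

```text
time: 11.82
tcp_pos: [501.8, -129.6, 132.3]
orientation: [-0.517, -3.099, -0.0]
wrist_force: [0.8, -0.0, -1.3]
opening: 9.4
```

>>> arm_command --commands '[0, 0, -0.1, 0, 0, 0, 0, 0, -0.1, 0, 0, 0]'

```text
time: 12.08
tcp_pos: [502.1, -129.7, 131.5]
orientation: [0.517, 3.098, -0.0]
wrist_force: [0.0, -0.3, 1.7]
opening: 9.5
```

>>> arm_command --commands '[0, 0, 0, 0, 0, -0.08, 0, 0, 0, 0, 0, -0.16, 0, 0, 0, 0, 0, -0.24, 0, 0, 0, 0, 0, -0.32, 0, 0, 0, 0, 0, -0.4, 0, 0, 0, 0, 0, -0.4]' --squeeze 60

```text
time: 12.82
tcp_pos: [501.8, -129.9, 131.6]
orientation: [1.122, 2.934, -0.001]
wrist_force: [-1.9, -0.8, 1.8]
opening: 9.5
```

```bash
python3 -c "
from h import *
o=manip.get_obs();print(o['wrist_force'],o['ft_torque'],o['tcp_pos'],o['orientation'])"
```

```text
[-1.89140846 -0.75714632  1.75036056] [-0.31870302  0.40247683  0.09155521] [ 501.83508659 -129.92080047  131.56345795] [ 1.12179650e+00  2.93423682e+00 -8.63205400e-04]
```

>>> arm_command --commands '[0, 0, 0, 0, 0, -0.08, 0, 0, 0, 0, 0, -0.16, 0, 0, 0, 0, 0, -0.24, 0, 0, 0, 0, 0, -0.32, 0, 0, 0, 0, 0, -0.4, 0, 0, 0, 0, 0, -0.48, 0, 0, 0, 0, 0, -0.55, 0, 0, 0, 0, 0, -0.55]'

```text
time: 13.82
tcp_pos: [501.6, -130.0, 131.6]
orientation: [1.875, 2.521, -0.001]
wrist_force: [-4.6, -2.4, 5.0]
opening: 9.1
```

```bash
python3 look.py turned | head -12
```

```text
13.825 [ 501.6 -130.   131.6] [-4.6  -2.42  5.04] [-0.49  0.84  0.13] [-0.35 -0.02  1.83 -0.    1.33 -0.64] [ 1.875e+00  2.521e+00 -1.000e-03]
top red 24 [ 496.6 -112.2  158.5] z 139.7 168.5 rect [ 497.5 -112.5] [5.9 8.9] 70.5
top blade 66 [ 514.2 -125.2  425.5] z 112.7 531.2 rect [ 502.1 -123.8] [84.5 86.7] 68.5
    110 2 [ 511.7 -112.1  112.8]
    130 2 [ 514.3 -118.3  139.5]
    140 2 [ 513.3 -116.7  146.5]
    170 2 [ 513.4 -112.6  173.8]
top collar 97 [ 501.3 -114.7  107.6] z 104.0 111.1 rect [ 502.3 -115.2] [20.6 45.2] 88.5
scene red 57 [ 503.7 -119.5  151. ] z 135.1 174.7 rect [ 509.8 -124.8] [19.8 35.5] 29.4
scene blade 138 [ 521.8 -119.2  278.7] z 112.2 401.5 rect [ 513.8 -121.8] [63.6 82.3] 46.1
    110 11 [ 505.  -128.   114.8]
    120 15 [ 507.3 -126.2  124. ]
```

View pics/turned.png

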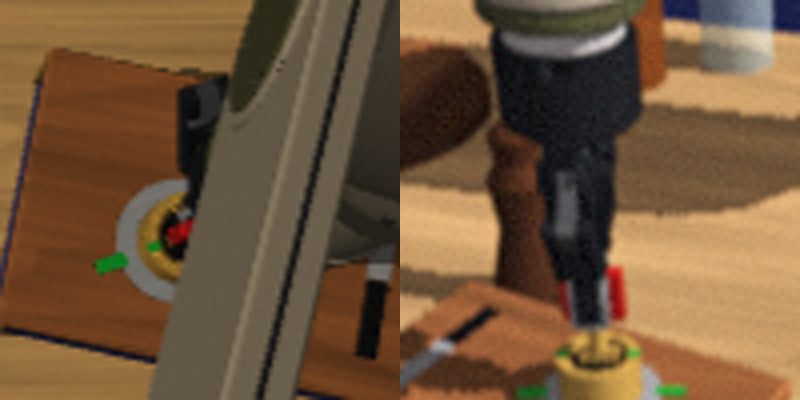

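>>> arm_command --commands '[0, 0, 0, 0, 0, 0, 0, 0, 0, 0, 0, 0, 0, 0, 0, 0, 0, 0, 0, 0, 0, 0, 0, 0]' --hand 4

```text
time: 14.42
tcp_pos: [501.9, -129.5, 131.2]
orientation: [-1.877, -2.519, -0.0]
wrist_force: [-0.6, 0.4, 0.3]
opening: 40.0
```

>>> arm_command --commands '[0, 0, 1, 0, 0, 0, 0, 0, 3, 0, 0, 0, 0, 0, 6, 0, 0, 0, 0, 0, 11, 0, 0, 0, -5, 0, 14, 0, 0, 0, -10, 0, 14, 0, 0, 0, -10, 4, 14, 0, 0, 0, -10, 4, 14, 0, 0, 0]'

```text
time: 15.42
tcp_pos: [401.8, -88.4, 272.5]
orientation: [1.874, 2.519, 0.002]
wrist_force: [-0.6, -0.5, -0.0]
opening: 40.1
```

```bash
python3 look.py released | head -14; python3 - <<'E'
from h import *
f=np.load("scene_released.npy",allow_pickle=True).item()
for t,Z in(("key_bow",149),("lock_mouth",108),("mug_mid",45),("mill_mid",75),("bowl_mid",25)):
    for d in eyes.pinpoint(t,"scene"): print(t,round(d["conf"],2),np.round(d["centre"],1),np.round(at(f,*d["centre"],Z)))
E
```

```text
15.425 [401.8 -88.4 272.5] [-0.55 -0.5  -0.04] [ 0.   -0.01 -0.02] [-0.34 -0.42  1.91  0.    1.65 -0.63] [1.874e+00 2.519e+00 2.000e-03]
top red 87 [ 499.6 -124.9  163.8] z 138.6 169.6 rect [ 500.4 -126.9] [ 9.3 34.8] 17.3
top collar 111 [ 511.3 -121.3  107.6] z 104.1 111.5 rect [ 507.7 -124.9] [33.9 46.7] 20.3
scene red 168 [ 505.7 -127.3  152.3] z 132.6 166.3 rect [ 504.6 -127.8] [10.6 35.7] 17.1
scene blade 40 [ 506.  -127.   122.9] z 112.2 131.4 rect [ 505.8 -126.4] [ 9.  14.2] 27.6
    110 16 [ 504.8 -127.9  116.2]
    120 19 [ 506.8 -125.9  126.5]
    130 5 [ 506.6 -128.3  130.5]
scene collar 135 [ 507.4 -127.4  106.7] z 104.0 111.7 rect [ 504.6 -129.4] [48.3 47.1] 34.6
key_bow 0.9 [396.  199.8] [514. 280. 149.]
key_bow 0.58 [208.5 169.9] [ 512. -135.  149.]
key_bow 0.58 [354.3 217.4] [596. 203. 149.]
key_bow 0.58 [443.  253.9] [657. 363. 149.]
lock_mouth 0.71 [216.1 184.3] [ 506. -123.  108.]
mug_mid 0.65 [341.2 319. ] [758. 211.  45.]
mill_mid 0.62 [197.5 145.4] [ 286. -273.   75.]
mill_mid 0.29 [216.1 194.6] [ 502. -128.   75.]
bowl_mid 0.65 [159.7 304.2] [ 800. -124.   25.]
```

View pics/released.png

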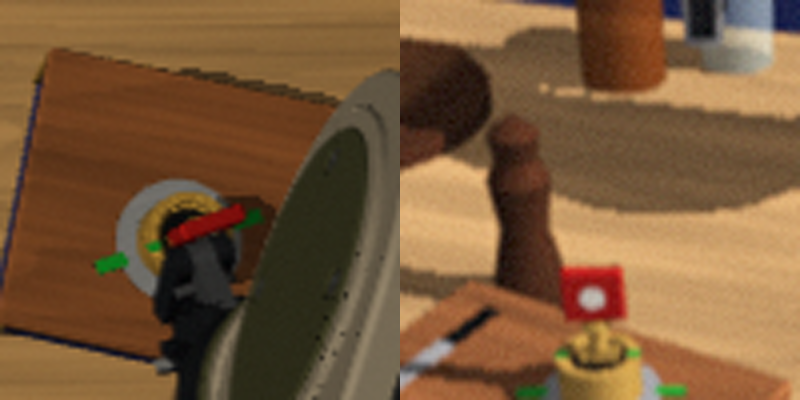

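```bash
python3 -c "
from station import manip
print(manip.hand_in())"
```

```text
the job is handed in; nothing more can be done
None
```

The red-bowed key is standing released and fully down in the brass lock, with its bow on the green marks. I handed the job in after about 15.5 s of the 58 s allowed; no verdict came back.

- **Finding the slot:** The blade met the rotor about 10 mm below the mouth. First contact read 15 N at the wrist. I then eased off to about 5–7 N and turned the key clockwise only. It dropped into the slot about 0.94 rad short of the open line and went down to the floor, then turned to the marks without forcing the lock.
- **Final position:** The last pictures put the top of the bow at about 166 mm, which is what a fully seated key gives (tip about 28 mm below the mouth). The bow lies at about 107°, matching the green marks at about 107°. It stands upright within about 2 mm of the lock's axis.
- **Robot and bystanders:** The gripper is open and clear of the key, with wrist force near zero. The bowl's and mug's positions match the start within about 4 mm. The mill reads 10–12 mm from its first positions, which I put down to the network's spread because the arm never went near it.
- **Disagreements:** The two cameras differ by about 2 mm, within their calibration. The network also reported the three look-alike keys as `key_bow`, one of them with more confidence than the real key, so I relied on colour and depth instead.

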